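Index the specimen carousel to its next station

ROBOT

A 7-joint arm with a two-finger parallel gripper is mounted at the origin on the work surface. World frame = base frame: x ahead of the robot, y to its left, z up, the work surface at z = 0. Lengths are in m, angles in rad, forces in N, time in s.
With the tool pointing down it reaches from about 0.35 to 0.9 m from the base axis. Payload 19.9 kg.
Tool frame: the origin (TCP) lies on the front face of the gripper's body, between the roots of the fingers; the fingertips stand tip_reach ahead of it and the grasp point (between the pads) lies 54 mm ahead of it (tip_reach is the distance from the TCP to the fingertips, in m); z points along the fingers, y is the line along which they close (so a half turn about z gives the same grasp; the last joint's range is limited). The gripper opens to 85 mm and grips with 20 to 120 N. Pads are 22 mm wide; open, the fingers measure 114 mm over their backs; the gripper's body (76 mm by 85 mm) begins 54 mm behind the grasp point. The pads swing forward as they close: fully open they stand 13 mm farther back than shut.
Start: joints at [1.3, 0.417, -0.01, 1.614, 0.005, 1.111, -0.053], TCP at [0.142, -0.609, 0.304] pointing down, gripper open.
Joint ranges: [-2.81, 2.81], [-0.39, 2.02], [-1.27, 1.25], [0.06, 2.57], [-1.19, 4.33], [0.19, 2], [-2.82, 2.82]. Speed limits (rad/s): [1.89, 1.89, 2.39, 2.39, 3.01, 3.01, 3.01].

INTERFACE

Orientations are given as a rotation vector (axis times angle).
In Python, from rig import state, read_camera, close_job, tip_reach gives the robot as it stands. The module is installed in compiled form; this text tells all that it offers.
- The arm moves only by the tool servo_tool, never from a script. Its argument "series" is a list of rows, each an object of numbers: "rx", "ry", "rz": the turn, a rotation vector about the tool's x, y, z in degrees; "dx", "dy", "dz": the shift along the tool's x, y, z in cm; "claw": the finger opening in cm, from 0 to 8.54. A call has 1 to 20 rows; each row shifts and turns the commanded pose from where the row before left it, along the tool's axes as they then stand; what a row does not reach is not made up. A row lasts 1/10 s, in which the tool goes at most 50 mm and 8.59 degrees, less where a joint would pass 70% of its speed; a pose out of reach is approached as far as the arm can. A call is refused whole if a number of a shift passes 5 or a number of a turn 8.59, either way. A call with a gripper value outside its range is refused whole. The fingers move at their own pace and stop on an object; "grip_force" is the grip in N (left out, the last holds). Time passes only in rows, so rows that do not move let the fingers close. It gives the time, the measured TCP pose, the force, the opening and the grip force at its end, in the units of the state.
- state(): the state, without advancing time (a new reading comes with each control period).
- read_camera(name): name is "side" or "top"; returns a dict with "image" (420x560x3 uint8, red, green, blue), "depth" (420x560 float32, m along the optical axis (not along the pixel's ray), 0 where there is no reading), "mtx" (3x3 intrinsics, pixels), "xyz" and "attitude" of the camera in the world. Camera axes: x right, y up, looking along -z (the intrinsics and any distortion apply to the point x, -y, -z); pixel columns grow to the right and rows downward; lengths in m; the calibration is good to about 2 mm. A picture is of the moment at which its call begins.
- close_job(): hands the job in; it is judged then, once.
The state is a dict: "time": time; "joint_positions": joint angles; "dq": joint speeds; "joint_efforts": joint torques, N m; "tool_pos": TCP position; "ee_rot": TCP orientation; "wrist_force": force on the tool from outside, world axes, zero at the start; "torque": the same for the moment, N m; "finger_gap": opening from 0.0 (shut) to 1.0 (fully open); "grasp_force": force on a finger pad.
Only numpy, scipy, OpenCV 4.12 (cv2) and the standard library are available. Lean on these libraries where they do the work, as an engineer would, in place of code of your own. Each camera call takes 0.05 s, during which the arm holds its last target. There are 200 camera calls.

TASK

Push the round specimen carousel on by one station, counter-clockwise seen from above, so that the next tooth clicks past the spring catch; then push it back clockwise until it bears on the catch and lean on it there with about 12 newtons for a second to seat it, never loading the catch with more than 16 newtons. Leave it resting against the catch, one station on and no further, with the bottle, beaker and tip box left standing where they are.

Things in the scene. Friction and masses are not known exactly. Their poses are not given: they have to be found in the camera images.
- carousel: Black round deck, 250 mm across, 12 mm thick, on a vertical axis. Origin: on the axis at the deck's top face, 70 mm above the bench; z up; turns with the deck. Six bare metal pegs, 12 mm across, stand 40 mm above it at radius 105 mm, at 30, 90, 150, 210, 270, 330 degrees from its x axis: push them sideways. Six specimen cups, 38 mm across, 13 mm high, at radius 70 mm, at 0, 60 .. 300 degrees.
- hub (a point): Top of the steel hub in the middle of the carousel, 32 mm across, 12 mm above the deck. Bearing drag is 0.25 N m (2.4 N at a peg), more when turned fast: the carousel stays where it is left. Six steel teeth hang under its rim, 60 degrees apart at radius 112 mm; they run past the catch.
- turntable (a joint): Carousel angle in rad, growing counter-clockwise seen from above. About 0: present station seated on the catch; about 1.047: the next station seated. Starts 0.17 to 0.30, loosely ahead of the present seat. The true seat is shifted by up to 0.14 rad either way by the hidden setting of the catch.
- catch: Blue housing of the spring catch at the carousel's rim, 50 x 110 mm, 62 mm high, below the deck's top; origin on the carousel axis at bench level, x points out through the housing. Its ratchet pawl lets teeth pass counter-clockwise and stops them clockwise. Clockwise it is a firm stop on a buffer: 6 N per mm, 16 N its limit. Its exact angle is hidden and must be felt.
- catch_top (a point): Screw on top of the catch housing, 66 mm above the bench, 156 mm from the axis. A tooth climbs the pawl over the last 0.36 rad before its seat (2 to 6 N more at a peg, when slow) and drops past it as the seating angle is passed; 0.2 to 0.4 rad beyond 1.047 is safely past and far from the following tooth.
- indexer: White base of the carousel, fixed to the bench; origin on the carousel axis at bench level. +x, away from the robot within 30 degrees: the imaging head, on a 22 mm column 180 mm from the axis; its arm at 211 to 233 mm height carries a blue camera, 44 mm across, 75 mm from the axis, lens end 153 mm above the bench. +y: the catch housing.
- amber_bottle: Small amber bottle with black cap, 42 mm across, 85 mm high, standing loose right of the carousel; origin at the centre of its foot. Leave alone.
- beaker: Glass beaker, 64 mm across, 80 mm high, standing loose; origin at the centre of its foot. Leave alone.
- tip_box: Blue pipette-tip box with clear lid, 85 x 120 mm, 70 mm high, standing loose left of the carousel; origin at the centre of its foot. Leave alone.

How it is judged:
By the outcome, as a careful person would: the job done as asked, in the order asked, and still so for the second after the job is handed in, with the robot touching nothing.
It also fails if it takes over 61 s, if anything falls off the work surface, if the arm or the gripper's body presses on something with over 40 N, if the wrist force passes 120 N, or if a joint passes its speed limit or range.

## Working session

There is one attempt and no reset: what is moved stays moved. The work goes in short steps, Python scripts to look and compute and a tool call to move; the robot and the scene stay as the last step left them, time stands still between calls to the robot, and variables do not carry over. Pictures are saved under pics/ and viewed, at most 10 in all, crops included, and the job is handed in when it is done.

Besides the shell and the picture viewer there is one more tool, called after "Emit:" by a JSON object that holds its "method" and its "body". servo_tool: Moves the arm, as the interface text tells. Its arguments: {"type":"object","properties":{"series":{"type":"array"},"grip_force":{"type":"number"}},"required":["series"]}

```bash
mkdir -p pics; cat > h.py <<'E'
import numpy as np, cv2
from scipy.spatial.transform import Rotation as R
from rig import state, read_camera, close_job, tip_reach
def rot(a):
    a=np.array(a,float)
    return a if a.shape==(3,3) else (R.from_rotvec(a).as_matrix() if a.size==3 else R.from_quat(a).as_matrix())
def ray(c,u,v):
    K=c['mtx'];d=np.array([(u-K[0,2])/K[0,0],-(v-K[1,2])/K[1,1],-1.]);return rot(c['attitude'])@d
def atz(c,u,v,z):
    d=ray(c,u,v);o=np.array(c['xyz']);return o+d*(z-o[2])/d[2]
def dep(c,u,v):
    return np.array(c['xyz'])+ray(c,u,v)*c['depth'][int(v),int(u)]
E
python3 - <<'E'
from h import *
import pickle
print(tip_reach);s=state();print(s)
for n in('top','side'):
    c=read_camera(n);pickle.dump(c,open(n+'.pkl','wb'));cv2.imwrite(f'pics/{n}0.png',cv2.resize(c['image'][:,:,::-1],(784,588),interpolation=cv2.INTER_CUBIC));print(n,c['xyz'],c['attitude'],c['mtx'])
E
```

```text
0.0726
{'time': 0.0, 'joint_positions': array([ 1.29952006,  0.41796255, -0.01033716,  1.61420006,  0.00473135,
        1.11073925, -0.05299009]), 'dq': array([-0.00055053, -0.00128762, -0.00142316, -0.00067511,  0.00016286,
       -0.0016651 ,  0.0004712 ]), 'joint_efforts': array([-8.17121672e-04, -8.64446282e+01,  6.78071100e-01, -4.34893513e+01,
        1.90897618e-02,  7.54474837e-03, -4.39326084e-05]), 'tool_pos': array([ 0.14229328, -0.60829852,  0.30325633]), 'ee_rot': array([-3.11961884e+00, -3.60092711e-01,  4.00558067e-04]), 'wrist_force': array([0.47315611, 0.19696869, 0.06422875]), 'torque': array([0.00283111, 0.05025131, 0.00845749]), 'grasp_force': 0.0, 'finger_gap': 0.9987786510405963}
top [0.46505903 0.06718646 0.9170871 ] [ 0.07361106 -0.13695012 -1.54836363] [[382.25278178   0.         284.76379379]
 [  0.         382.25278178 204.6019423 ]
 [  0.           0.           1.        ]]
side [0.50183589 1.12231957 0.67030124] [ 0.09109151 -1.58685983 -2.64938973] [[537.56830143   0.         285.0334994 ]
 [  0.         537.56830143 204.12151618]
 [  0.           0.           1.        ]]
```

View pics/top0.png

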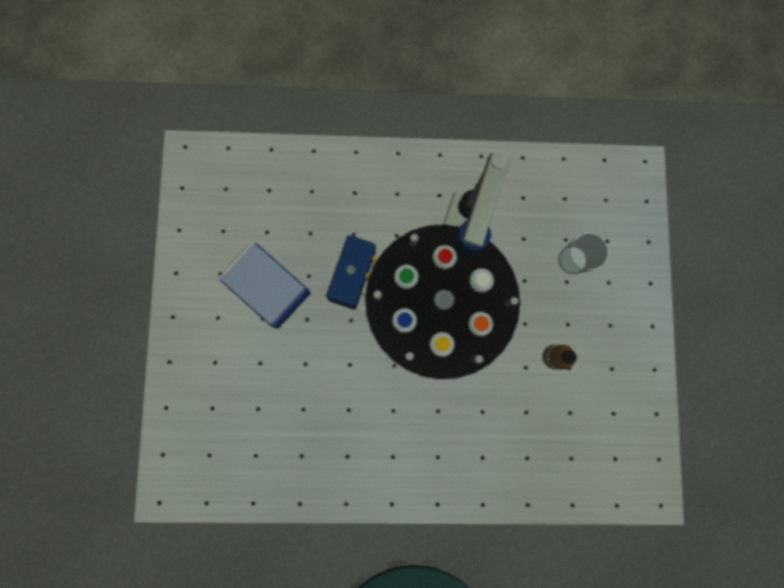

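View pics/side0.png

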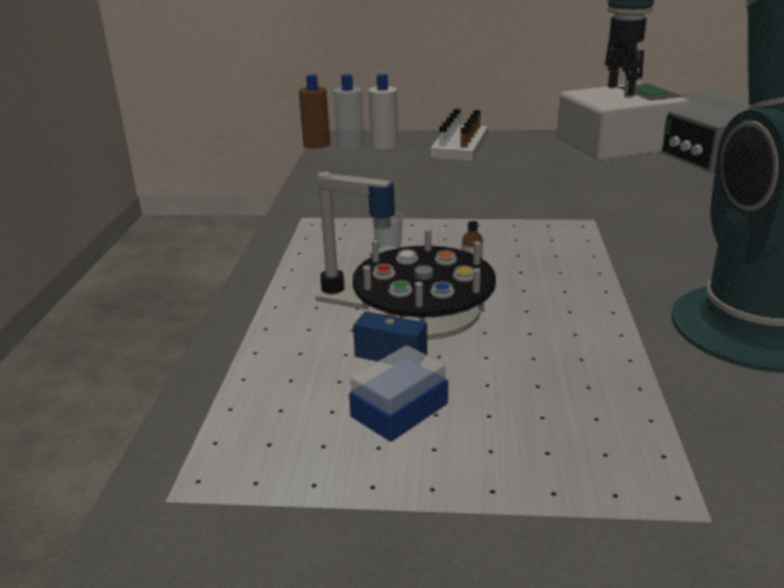

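The top view shows the hub at (444,299), the catch screw at (351,270) and peg tops at (410,356), (479,359), (514,300), (377,294) and (414,238). The bottle cap is at (568,356), the beaker near (575,258), and the tip box near (265,285). The side view agrees: the arm starts on the right, clear of the carousel.

```bash
python3 - <<'E'
from h import *
import pickle
c=pickle.load(open('top.pkl','rb'));P=lambda u,v,z:atz(c,u/1.4,v/1.4,z)
h=P(444,299,.082);s=P(351,270,.066);print('hub',h,'screw',s)
d=s-h;a=np.degrees(np.arctan2(d[1],d[0]));print('dist',np.hypot(*d[:2]),'ang',a,'indexer x',a-90)
for u,v in[(410,356),(479,359),(514,300),(377,294),(414,238)]:
    p=P(u,v,.11);e=p-h;b=np.degrees(np.arctan2(e[1],e[0]));print('peg',p.round(3),np.hypot(*e[:2]).round(4),b.round(1),'carousel mod60',((b-30-(a-90))%60).round(1))
for n,u,v,z in[('bottle',568,356,.085),('beaker',572,260,.08),('box',265,285,.07),('cam',476,232,.2)]:print(n,P(u,v,z).round(3))
print(dep(c,444/1.4,299/1.4),dep(c,351/1.4,270/1.4))
c=pickle.load(open('side.pkl','rb'));print(atz(c,424/1.4,271/1.4,.082),atz(c,390/1.4,322/1.4,.066))
print(R.from_rotvec(state()['ee_rot']).as_matrix().round(3))
E
```

```text
hub [ 0.56002118 -0.03754222  0.082     ] screw [0.60549124 0.11077055 0.066     ]
dist 0.1551264048237389 ang 72.95539034717488 indexer x -17.044609652825116
peg [0.47  0.017 0.11 ] 0.1052 149.0 carousel mod60 16.0
peg [ 0.467 -0.087  0.11 ] 0.1054 -151.8 carousel mod60 15.3
peg [ 0.558 -0.142  0.11 ] 0.1042 -91.3 carousel mod60 15.7
peg [0.562 0.068 0.11 ] 0.1057 88.8 carousel mod60 15.8
peg [0.651 0.013 0.11 ] 0.1037 29.2 carousel mod60 16.2
bottle [ 0.474 -0.232  0.085]
beaker [ 0.628 -0.245  0.08 ]
box [0.578 0.246 0.07 ]
cam [ 0.641 -0.067  0.2  ]
[ 0.55995481 -0.03746902  0.08258361] [0.60592954 0.11090658 0.06334367]
[ 0.55936303 -0.03026839  0.082     ] [0.60606423 0.11535413 0.066     ]
[[ 0.974  0.228 -0.   ]
 [ 0.228 -0.974  0.001]
 [-0.    -0.001 -1.   ]]
```

Emit:
{"method": "servo_tool", "body": {"series": [{"dx": 2.57, "dy": -2.97, "claw": 4}, {"dx": 2.57, "dy": -2.97}, {"dx": 2.57, "dy": -2.97}, {"dx": 2.57, "dy": -2.97}, {"dx": 2.57, "dy": -2.97}, {"dx": 2.57, "dy": -2.97}, {"dx": 2.57, "dy": -2.97}, {"dx": 2.57, "dy": -2.97}, {"dx": 2.57, "dy": -2.97}, {"dx": 2.57, "dy": -2.97}, {"dx": 2.57, "dy": -2.97}, {"dx": 2.57, "dy": -2.97}, {"dx": 2.57, "dy": -2.97}, {"dx": 2.57, "dy": -2.97}, {"dx": 2.57, "dy": -2.97}, {"dx": 2.57, "dy": -2.97}, {"dx": 2.57, "dy": -2.97}, {"dx": 2.57, "dy": -2.97}]}}

```text
invalid input at $.series[0]: expected keys rx, ry, rz, dx, dy, dz, claw
```

Emit:
{"method": "servo_tool", "body": {"series": [{"rz": 5.5}, {"rz": 5.5}, {"rz": 5.5}, {"rz": 5.5}, {"rz": 5.5}, {"rz": 5.5}, {"rz": 5.5}, {"rz": 5.5}, {}, {}]}}

```text
invalid input at $.series[0]: expected keys rx, ry, rz, dx, dy, dz, claw
```

Emit:
{"method": "servo_tool", "body": {"series": [{"rx": 0, "ry": 0, "rz": 0, "dx": 2.57, "dy": -2.97, "dz": 0, "claw": 4}, {"rx": 0, "ry": 0, "rz": 0, "dx": 2.57, "dy": -2.97, "dz": 0, "claw": 4}, {"rx": 0, "ry": 0, "rz": 0, "dx": 2.57, "dy": -2.97, "dz": 0, "claw": 4}, {"rx": 0, "ry": 0, "rz": 0, "dx": 2.57, "dy": -2.97, "dz": 0, "claw": 4}, {"rx": 0, "ry": 0, "rz": 0, "dx": 2.57, "dy": -2.97, "dz": 0, "claw": 4}, {"rx": 0, "ry": 0, "rz": 0, "dx": 2.57, "dy": -2.97, "dz": 0, "claw": 4}, {"rx": 0, "ry": 0, "rz": 0, "dx": 2.57, "dy": -2.97, "dz": 0, "claw": 4}, {"rx": 0, "ry": 0, "rz": 0, "dx": 2.57, "dy": -2.97, "dz": 0, "claw": 4}, {"rx": 0, "ry": 0, "rz": 0, "dx": 2.57, "dy": -2.97, "dz": 0, "claw": 4}, {"rx": 0, "ry": 0, "rz": 0, "dx": 2.57, "dy": -2.97, "dz": 0, "claw": 4}, {"rx": 0, "ry": 0, "rz": 0, "dx": 2.57, "dy": -2.97, "dz": 0, "claw": 4}, {"rx": 0, "ry": 0, "rz": 0, "dx": 2.57, "dy": -2.97, "dz": 0, "claw": 4}, {"rx": 0, "ry": 0, "rz": 0, "dx": 2.57, "dy": -2.97, "dz": 0, "claw": 4}, {"rx": 0, "ry": 0, "rz": 0, "dx": 2.57, "dy": -2.97, "dz": 0, "claw": 4}, {"rx": 0, "ry": 0, "rz": 0, "dx": 2.57, "dy": -2.97, "dz": 0, "claw": 4}, {"rx": 0, "ry": 0, "rz": 0, "dx": 2.57, "dy": -2.97, "dz": 0, "claw": 4}, {"rx": 0, "ry": 0, "rz": 0, "dx": 2.57, "dy": -2.97, "dz": 0, "claw": 4}, {"rx": 0, "ry": 0, "rz": 0, "dx": 2.57, "dy": -2.97, "dz": 0, "claw": 4}]}}

```text
time: 1.9
tool_pos: [0.4714, 0.0188, 0.3038]
ee_rot: [-3.121, -0.36, 0.0]
wrist_force: [0.4, -0.7, 0.3]
finger_gap: 0.469
grasp_force: 0.0
```

Emit:
{"method": "servo_tool", "body": {"series": [{"rx": 0, "ry": 0, "rz": 5.5, "dx": 0, "dy": 0, "dz": 0, "claw": 4}, {"rx": 0, "ry": 0, "rz": 5.5, "dx": 0, "dy": 0, "dz": 0, "claw": 4}, {"rx": 0, "ry": 0, "rz": 5.5, "dx": 0, "dy": 0, "dz": 0, "claw": 4}, {"rx": 0, "ry": 0, "rz": 5.5, "dx": 0, "dy": 0, "dz": 0, "claw": 4}, {"rx": 0, "ry": 0, "rz": 5.5, "dx": 0, "dy": 0, "dz": 0, "claw": 4}, {"rx": 0, "ry": 0, "rz": 5.5, "dx": 0, "dy": 0, "dz": 0, "claw": 4}, {"rx": 0, "ry": 0, "rz": 5.5, "dx": 0, "dy": 0, "dz": 0, "claw": 4}, {"rx": 0, "ry": 0, "rz": 5.5, "dx": 0, "dy": 0, "dz": 0, "claw": 4}, {"rx": 0, "ry": 0, "rz": 0, "dx": 0, "dy": 0, "dz": 0, "claw": 4}, {"rx": 0, "ry": 0, "rz": 0, "dx": 0, "dy": 0, "dz": 0, "claw": 4}]}}

```text
time: 2.9
tool_pos: [0.4709, 0.0174, 0.3038]
ee_rot: [3.03, -0.83, -0.001]
wrist_force: [0.1, 0.3, 0.3]
finger_gap: 0.469
grasp_force: 0.0
```

```bash
cat >> h.py <<'E'
H=np.array([.560,-.0375])
def rep():
    s=state();p=s['tool_pos'];M=R.from_rotvec(s['ee_rot']).as_matrix();e=p[:2]-H
    a=np.degrees(np.arctan2(e[1],e[0]))%360;t=np.array([-np.sin(np.radians(a)),np.cos(np.radians(a))])
    print('t',s['time'].__round__(2),'p',p.round(4),'r',np.hypot(*e).round(4),'ang',a.round(2),'yhead',np.degrees(np.arctan2(M[1,1],M[0,1])).round(2)%360,'want',(a+90).round(1),'tilt',M[:,2].round(3),'Ftan',(s['wrist_force'][:2]@t).round(2),'Frad',(s['wrist_force'][:2]@e/np.hypot(*e)).round(2),'Fz',s['wrist_force'][2].round(2),'gap',s['finger_gap'])
    return s,M
E
python3 - <<'E'
from h import *
s,M=rep();print(M.T@(np.array([.4702,.0169,.160])-s['tool_pos']),s['joint_positions'])
E
```

```text
t 2.9 p [0.4709 0.0174 0.3038] r 0.1046 ang 148.35 yhead 239.34 want 238.3 tilt [-0.  0. -1.] Ftan -0.32 Frad 0.08 Fz 0.32 gap 0.46865789631586463
[-0.00032008  0.00079191  0.14376938] [ 0.35510366  0.16930703 -0.50315199  1.96881995  0.09502022  1.02647323
 -2.29718108]
```

Emit:
{"method": "servo_tool", "body": {"series": [{"rx": 0, "ry": 0, "rz": 0, "dx": 0, "dy": 0.08, "dz": 2.4, "claw": 4}, {"rx": 0, "ry": 0, "rz": 0, "dx": 0, "dy": 0, "dz": 2.4, "claw": 4}, {"rx": 0, "ry": 0, "rz": 0, "dx": 0, "dy": 0, "dz": 2.4, "claw": 4}, {"rx": 0, "ry": 0, "rz": 0, "dx": 0, "dy": 0, "dz": 2.4, "claw": 4}, {"rx": 0, "ry": 0, "rz": 0, "dx": 0, "dy": 0, "dz": 1.2, "claw": 4}, {"rx": 0, "ry": 0, "rz": 0, "dx": 0, "dy": 0, "dz": 0, "claw": 4}]}}

```text
time: 3.5
tool_pos: [0.4701, 0.0166, 0.1948]
ee_rot: [3.029, -0.833, -0.004]
wrist_force: [0.2, 0.1, 0.4]
finger_gap: 0.471
grasp_force: 0.0
```

```bash
python3 - <<'E'
from h import *
c=read_camera('side');cv2.imwrite('pics/side1.png',cv2.resize(c['image'][140:260,210:370,::-1],(800,600),interpolation=cv2.INTER_CUBIC));rep()
E
```

```text
t 3.55 p [0.4706 0.0168 0.1959] r 0.1046 ang 148.75 yhead 239.24 want 238.8 tilt [-0.001  0.    -1.   ] Ftan 0.38 Frad 0.55 Fz 0.37 gap 0.47066231253389945
```

View pics/side1.png

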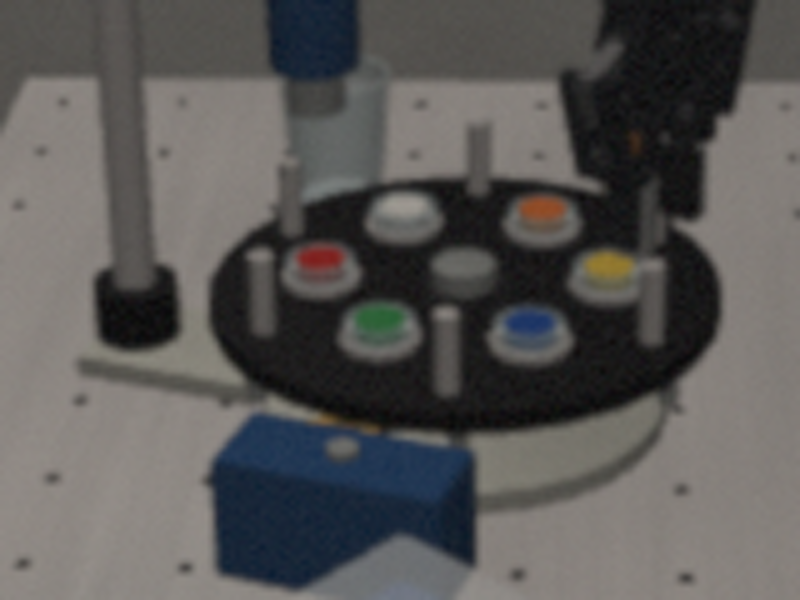

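The crop shows the target peg at (652,300) with the fingers above it, their tips near (690,215) and (625,185). I'll check this by projection.

```bash
python3 - <<'E'
from h import *
c=read_camera('side');Rm=rot(c['attitude'])
def pr(p):
    q=Rm.T@(np.array(p)-c['xyz']);K=c['mtx'];return ((K[0,0]*q[0]/-q[2]+K[0,2]-210)*5).round(),((K[1,1]*-q[1]/-q[2]+K[1,2]-140)*5).round()
print('peg top',pr([.4702,.0169,.11]),'hub',pr([.56,-.0375,.082]),'screw',pr([.6055,.1108,.066]))
t=np.array([-.515,-.857,0]);p=np.array([.4702,.0169,0])
for r in(.06,.0726,.08):
  for d in(-.033,-.02,.02,.033):print(r,d,pr(p+t*d+[0,0,.1959-r]))
E
```

```text
peg top (np.float64(653.0), np.float64(263.0)) hub (np.float64(464.0), np.float64(261.0)) screw (np.float64(345.0), np.float64(445.0))
0.06 -0.033 (np.float64(618.0), np.float64(239.0))
0.06 -0.02 (np.float64(632.0), np.float64(228.0))
0.06 0.02 (np.float64(677.0), np.float64(196.0))
0.06 0.033 (np.float64(691.0), np.float64(186.0))
0.0726 -0.033 (np.float64(617.0), np.float64(264.0))
0.0726 -0.02 (np.float64(632.0), np.float64(253.0))
0.0726 0.02 (np.float64(676.0), np.float64(220.0))
0.0726 0.033 (np.float64(690.0), np.float64(210.0))
0.08 -0.033 (np.float64(617.0), np.float64(279.0))
0.08 -0.02 (np.float64(631.0), np.float64(268.0))
0.08 0.02 (np.float64(675.0), np.float64(235.0))
0.08 0.033 (np.float64(689.0), np.float64(224.0))
```

Emit:
{"method": "servo_tool", "body": {"grip_force": 100, "series": [{"rx": 0, "ry": 0, "rz": 0, "dx": 0, "dy": 0, "dz": 1.2, "claw": 4}, {"rx": 0, "ry": 0, "rz": 0, "dx": 0, "dy": 0, "dz": 1.2, "claw": 4}, {"rx": 0, "ry": 0, "rz": 0, "dx": 0, "dy": 0, "dz": 1.2, "claw": 4}, {"rx": 0, "ry": 0, "rz": 0, "dx": 0, "dy": 0, "dz": 0, "claw": 4}, {"rx": 0, "ry": 0, "rz": 0, "dx": 0, "dy": 0, "dz": 0, "claw": 4}]}}

```text
time: 4.1
tool_pos: [0.4705, 0.0168, 0.1596]
ee_rot: [3.029, -0.835, -0.002]
wrist_force: [0.1, 0.7, 0.7]
finger_gap: 0.468
grasp_force: 0.0
```

Emit:
{"method": "servo_tool", "body": {"series": [{"rx": 0, "ry": 0, "rz": -2, "dx": 0.0064, "dy": 0.366, "dz": 0, "claw": 4}, {"rx": 0, "ry": 0, "rz": -2, "dx": 0.0064, "dy": 0.366, "dz": 0, "claw": 4}, {"rx": 0, "ry": 0, "rz": -2, "dx": 0.0064, "dy": 0.366, "dz": 0, "claw": 4}, {"rx": 0, "ry": 0, "rz": -2, "dx": 0.0064, "dy": 0.366, "dz": 0, "claw": 4}, {"rx": 0, "ry": 0, "rz": -2, "dx": 0.0064, "dy": 0.366, "dz": 0, "claw": 4}, {"rx": 0, "ry": 0, "rz": -2, "dx": 0.0064, "dy": 0.366, "dz": 0, "claw": 4}, {"rx": 0, "ry": 0, "rz": -2, "dx": 0.0064, "dy": 0.366, "dz": 0, "claw": 4}]}}

```text
time: 4.8
tool_pos: [0.4607, -0.0064, 0.1604]
ee_rot: [-3.107, 0.457, -0.002]
wrist_force: [1.2, 3.8, -2.3]
finger_gap: 0.472
grasp_force: 1.9
```

```bash
python3 -c "
from h import *
rep()"
```

```text
t 4.8 p [ 0.4607 -0.0064  0.1604] r 0.104 ang 162.6 yhead 253.26999999999998 want 252.6 tilt [ 0.001  0.001 -1.   ] Ftan -3.98 Frad 0.03 Fz -2.29 gap 0.47243645473170287
```

Emit:
{"method": "servo_tool", "body": {"series": [{"rx": 0, "ry": 0, "rz": -2, "dx": 0.0064, "dy": 0.366, "dz": 0, "claw": 4}, {"rx": 0, "ry": 0, "rz": -2, "dx": 0.0064, "dy": 0.366, "dz": 0, "claw": 4}, {"rx": 0, "ry": 0, "rz": -2, "dx": 0.0064, "dy": 0.366, "dz": 0, "claw": 4}, {"rx": 0, "ry": 0, "rz": -2, "dx": 0.0064, "dy": 0.366, "dz": 0, "claw": 4}, {"rx": 0, "ry": 0, "rz": -2, "dx": 0.0064, "dy": 0.366, "dz": 0, "claw": 4}, {"rx": 0, "ry": 0, "rz": -2, "dx": 0.0064, "dy": 0.366, "dz": 0, "claw": 4}, {"rx": 0, "ry": 0, "rz": -2, "dx": 0.0064, "dy": 0.366, "dz": 0, "claw": 4}, {"rx": 0, "ry": 0, "rz": -2, "dx": 0.0064, "dy": 0.366, "dz": 0, "claw": 4}, {"rx": 0, "ry": 0, "rz": -2, "dx": 0.0064, "dy": 0.366, "dz": 0, "claw": 4}, {"rx": 0, "ry": 0, "rz": -2, "dx": 0.0064, "dy": 0.366, "dz": 0, "claw": 4}, {"rx": 0, "ry": 0, "rz": -2, "dx": 0.0064, "dy": 0.366, "dz": 0, "claw": 4}, {"rx": 0, "ry": 0, "rz": -2, "dx": 0.0064, "dy": 0.366, "dz": 0, "claw": 4}, {"rx": 0, "ry": 0, "rz": -2, "dx": 0.0064, "dy": 0.366, "dz": 0, "claw": 4}, {"rx": 0, "ry": 0, "rz": -2, "dx": 0.0064, "dy": 0.366, "dz": 0, "claw": 4}, {"rx": 0, "ry": 0, "rz": -2, "dx": 0.0064, "dy": 0.366, "dz": 0, "claw": 4}]}}

```text
time: 6.3
tool_pos: [0.459, -0.0601, 0.1604]
ee_rot: [-3.12, -0.364, -0.002]
wrist_force: [0.8, 8.2, -1.5]
finger_gap: 0.467
grasp_force: 4.1
```

```bash
python3 -c "
from h import *
rep()"
```

```text
t 6.3 p [ 0.459  -0.0601  0.1604] r 0.1035 ang 192.61 yhead 283.3 want 282.6 tilt [ 0.001  0.001 -1.   ] Ftan -7.81 Frad -2.58 Fz -1.53 gap 0.4674967873313419
```

Emit:
{"method": "servo_tool", "body": {"series": [{"rx": 0, "ry": 0, "rz": -2, "dx": 0.0064, "dy": 0.366, "dz": 0, "claw": 4}, {"rx": 0, "ry": 0, "rz": -2, "dx": 0.0064, "dy": 0.366, "dz": 0, "claw": 4}, {"rx": 0, "ry": 0, "rz": -2, "dx": 0.0064, "dy": 0.366, "dz": 0, "claw": 4}, {"rx": 0, "ry": 0, "rz": -2, "dx": 0.0064, "dy": 0.366, "dz": 0, "claw": 4}, {"rx": 0, "ry": 0, "rz": -2, "dx": 0.0064, "dy": 0.366, "dz": 0, "claw": 4}, {"rx": 0, "ry": 0, "rz": -2, "dx": 0.0064, "dy": 0.366, "dz": 0, "claw": 4}, {"rx": 0, "ry": 0, "rz": -2, "dx": 0.0064, "dy": 0.366, "dz": 0, "claw": 4}, {"rx": 0, "ry": 0, "rz": -2, "dx": 0.0064, "dy": 0.366, "dz": 0, "claw": 4}, {"rx": 0, "ry": 0, "rz": -2, "dx": 0.0064, "dy": 0.366, "dz": 0, "claw": 4}, {"rx": 0, "ry": 0, "rz": -2, "dx": 0.0064, "dy": 0.366, "dz": 0, "claw": 4}, {"rx": 0, "ry": 0, "rz": -1, "dx": 0.0032, "dy": 0.183, "dz": 0, "claw": 4}, {"rx": 0, "ry": 0, "rz": -1, "dx": 0.0032, "dy": 0.183, "dz": 0, "claw": 4}, {"rx": 0, "ry": 0, "rz": -1, "dx": 0.0032, "dy": 0.183, "dz": 0, "claw": 4}, {"rx": 0, "ry": 0, "rz": -1, "dx": 0.0032, "dy": 0.183, "dz": 0, "claw": 4}, {"rx": 0, "ry": 0, "rz": 0, "dx": 0, "dy": 0, "dz": 0, "claw": 4}]}}

```text
time: 7.8
tool_pos: [0.4772, -0.1007, 0.1599]
ee_rot: [2.978, 1.002, -0.0]
wrist_force: [0.3, -0.1, -0.4]
finger_gap: 0.466
grasp_force: 0.1
```

```bash
python3 - <<'E'
from h import *
rep();c=read_camera('top');cv2.imwrite('pics/top1.png',cv2.resize(c['image'][150:280,240:400,::-1],(738,600),interpolation=cv2.INTER_CUBIC))
E
```

```text
t 7.8 p [ 0.4772 -0.1007  0.1599] r 0.1042 ang 217.36 yhead 307.19 want 307.4 tilt [-0. -0. -1.] Ftan 0.28 Frad -0.18 Fz -0.36 gap 0.4664137040345918
```

View pics/top1.png

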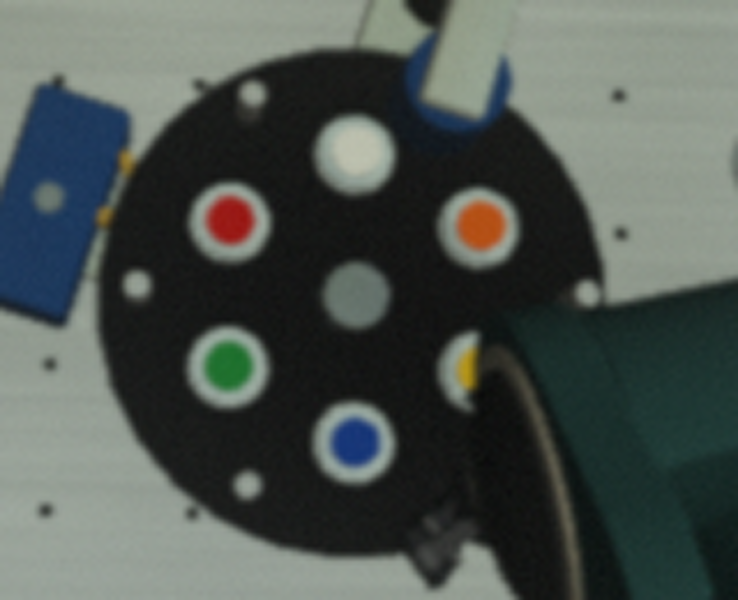

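After the push, the crop shows peg tops at (252,93), (137,285), (248,485) and (588,293), with the hub at (357,295). Each cup has moved on about one station.

```bash
python3 - <<'E'
from h import *
import pickle
c=pickle.load(open('top.pkl','rb'))
for u,v in[(252,93),(137,285),(248,485),(588,293)]:
    p=atz(c,240+u/4.6125-.4,150+v/4.615-.4,.11);e=p[:2]-H;b=np.degrees(np.arctan2(e[1],e[0]));print(np.hypot(*e).round(4),b.round(2),((b-30+17.04)%60+60).round(1))
E
```

```text
0.1057 30.54 77.6
0.1055 90.34 77.4
0.1053 149.75 76.8
0.1041 -89.89 77.1
```

Emit:
{"method": "servo_tool", "body": {"series": [{"rx": 0, "ry": 0, "rz": 2, "dx": 0.0064, "dy": -0.366, "dz": 0, "claw": 4}, {"rx": 0, "ry": 0, "rz": 2, "dx": 0.0064, "dy": -0.366, "dz": 0, "claw": 4}, {"rx": 0, "ry": 0, "rz": 2, "dx": 0.0064, "dy": -0.366, "dz": 0, "claw": 4}, {"rx": 0, "ry": 0, "rz": 2, "dx": 0.0064, "dy": -0.366, "dz": 0, "claw": 4}, {"rx": 0, "ry": 0, "rz": 2, "dx": 0.0064, "dy": -0.366, "dz": 0, "claw": 4}, {"rx": 0, "ry": 0, "rz": 2, "dx": 0.0064, "dy": -0.366, "dz": 0, "claw": 4}, {"rx": 0, "ry": 0, "rz": 1, "dx": 0.0016, "dy": -0.183, "dz": 0, "claw": 4}, {"rx": 0, "ry": 0, "rz": 1, "dx": 0.0016, "dy": -0.183, "dz": 0, "claw": 4}, {"rx": 0, "ry": 0, "rz": 1, "dx": 0.0016, "dy": -0.183, "dz": 0, "claw": 4}, {"rx": 0, "ry": 0, "rz": 1, "dx": 0.0016, "dy": -0.183, "dz": 0, "claw": 4}, {"rx": 0, "ry": 0, "rz": 1, "dx": 0.0016, "dy": -0.183, "dz": 0, "claw": 4}, {"rx": 0, "ry": 0, "rz": 1, "dx": 0.0016, "dy": -0.183, "dz": 0, "claw": 4}, {"rx": 0, "ry": 0, "rz": 1, "dx": 0.0016, "dy": -0.183, "dz": 0, "claw": 4}, {"rx": 0, "ry": 0, "rz": 0, "dx": 0, "dy": 0, "dz": 0, "claw": 4}, {"rx": 0, "ry": 0, "rz": 0, "dx": 0, "dy": 0, "dz": 0, "claw": 4}]}}

```text
time: 9.35
tool_pos: [0.461, -0.0695, 0.1599]
ee_rot: [-3.102, -0.497, 0.0]
wrist_force: [-0.2, -0.7, -0.2]
finger_gap: 0.471
grasp_force: 0.1
```

```bash
python3 -c "
from h import *
rep()"
```

```text
t 9.35 p [ 0.461  -0.0695  0.1599] r 0.1041 ang 197.93 yhead 288.19 want 287.9 tilt [-0.  0. -1.] Ftan 0.56 Frad 0.42 Fz -0.2 gap 0.4709872700116714
```

Emit:
{"method": "servo_tool", "body": {"series": [{"rx": 0, "ry": 0, "rz": 0.3, "dx": 0.0002, "dy": -0.055, "dz": 0, "claw": 4}, {"rx": 0, "ry": 0, "rz": 0.3, "dx": 0.0002, "dy": -0.055, "dz": 0, "claw": 4}, {"rx": 0, "ry": 0, "rz": 0.3, "dx": 0.0002, "dy": -0.055, "dz": 0, "claw": 4}, {"rx": 0, "ry": 0, "rz": 0.3, "dx": 0.0002, "dy": -0.055, "dz": 0, "claw": 4}, {"rx": 0, "ry": 0, "rz": 0.3, "dx": 0.0002, "dy": -0.055, "dz": 0, "claw": 4}]}}

```text
time: 9.85
tool_pos: [0.4603, -0.0671, 0.1599]
ee_rot: [-3.108, -0.455, -0.0]
wrist_force: [0.9, -2.3, -0.5]
finger_gap: 0.468
grasp_force: 1.3
```

```bash
python3 -c "
from h import *
rep()"
```

```text
t 9.85 p [ 0.4603 -0.0671  0.1599] r 0.104 ang 196.52 yhead 286.64 want 286.5 tilt [ 0.  0. -1.] Ftan 2.44 Frad -0.24 Fz -0.5 gap 0.4679494992217077
```

Emit:
{"method": "servo_tool", "body": {"series": [{"rx": 0, "ry": 0, "rz": 0.3, "dx": 0.0002, "dy": -0.055, "dz": 0, "claw": 4}, {"rx": 0, "ry": 0, "rz": 0.3, "dx": 0.0002, "dy": -0.055, "dz": 0, "claw": 4}, {"rx": 0, "ry": 0, "rz": 0.3, "dx": 0.0002, "dy": -0.055, "dz": 0, "claw": 4}, {"rx": 0, "ry": 0, "rz": 0.3, "dx": 0.0002, "dy": -0.055, "dz": 0, "claw": 4}, {"rx": 0, "ry": 0, "rz": 0.3, "dx": 0.0002, "dy": -0.055, "dz": 0, "claw": 4}]}}

```text
time: 10.35
tool_pos: [0.4594, -0.0644, 0.1599]
ee_rot: [-3.114, -0.414, 0.0]
wrist_force: [-0.4, -2.7, -1.0]
finger_gap: 0.471
grasp_force: 1.3
```

Emit:
{"method": "servo_tool", "body": {"series": [{"rx": 0, "ry": 0, "rz": 0.25, "dx": 0.0001, "dy": -0.046, "dz": 0, "claw": 4}, {"rx": 0, "ry": 0, "rz": 0.25, "dx": 0.0001, "dy": -0.046, "dz": 0, "claw": 4}, {"rx": 0, "ry": 0, "rz": 0.25, "dx": 0.0001, "dy": -0.046, "dz": 0, "claw": 4}, {"rx": 0, "ry": 0, "rz": 0.25, "dx": 0.0001, "dy": -0.046, "dz": 0, "claw": 4}]}}

```text
time: 10.75
tool_pos: [0.459, -0.0626, 0.1599]
ee_rot: [-3.118, -0.387, 0.0]
wrist_force: [0.4, -2.6, -0.7]
finger_gap: 0.467
grasp_force: 1.3
```

Emit:
{"method": "servo_tool", "body": {"series": [{"rx": 0, "ry": 0, "rz": 0.25, "dx": 0.0001, "dy": -0.046, "dz": 0, "claw": 4}, {"rx": 0, "ry": 0, "rz": 0.25, "dx": 0.0001, "dy": -0.046, "dz": 0, "claw": 4}, {"rx": 0, "ry": 0, "rz": 0.25, "dx": 0.0001, "dy": -0.046, "dz": 0, "claw": 4}, {"rx": 0, "ry": 0, "rz": 0.25, "dx": 0.0001, "dy": -0.046, "dz": 0, "claw": 4}]}}

```text
time: 11.15
tool_pos: [0.4586, -0.0609, 0.1599]
ee_rot: [-3.121, -0.359, 0.0]
wrist_force: [0.8, -3.0, 0.3]
finger_gap: 0.468
grasp_force: 1.3
```

Emit:
{"method": "servo_tool", "body": {"series": [{"rx": 0, "ry": 0, "rz": 0.25, "dx": 0.0001, "dy": -0.046, "dz": 0, "claw": 4}, {"rx": 0, "ry": 0, "rz": 0.25, "dx": 0.0001, "dy": -0.046, "dz": 0, "claw": 4}, {"rx": 0, "ry": 0, "rz": 0.25, "dx": 0.0001, "dy": -0.046, "dz": 0, "claw": 4}, {"rx": 0, "ry": 0, "rz": 0.25, "dx": 0.0001, "dy": -0.046, "dz": 0, "claw": 4}]}}

```text
time: 11.55
tool_pos: [0.4582, -0.0591, 0.1599]
ee_rot: [-3.124, -0.332, 0.0]
wrist_force: [0.1, -2.8, -1.6]
finger_gap: 0.468
grasp_force: 1.4
```

Emit:
{"method": "servo_tool", "body": {"series": [{"rx": 0, "ry": 0, "rz": 0.25, "dx": 0.0001, "dy": -0.046, "dz": 0, "claw": 4}, {"rx": 0, "ry": 0, "rz": 0.25, "dx": 0.0001, "dy": -0.046, "dz": 0, "claw": 4}, {"rx": 0, "ry": 0, "rz": 0.25, "dx": 0.0001, "dy": -0.046, "dz": 0, "claw": 4}, {"rx": 0, "ry": 0, "rz": 0.25, "dx": 0.0001, "dy": -0.046, "dz": 0, "claw": 4}]}}

```text
time: 11.95
tool_pos: [0.4578, -0.0573, 0.1599]
ee_rot: [-3.127, -0.305, 0.0]
wrist_force: [-0.5, -2.4, -0.4]
finger_gap: 0.465
grasp_force: 1.4
```

Emit:
{"method": "servo_tool", "body": {"series": [{"rx": 0, "ry": 0, "rz": 0.25, "dx": 0.0001, "dy": -0.046, "dz": 0, "claw": 4}, {"rx": 0, "ry": 0, "rz": 0.25, "dx": 0.0001, "dy": -0.046, "dz": 0, "claw": 4}, {"rx": 0, "ry": 0, "rz": 0.25, "dx": 0.0001, "dy": -0.046, "dz": 0, "claw": 4}, {"rx": 0, "ry": 0, "rz": 0.25, "dx": 0.0001, "dy": -0.046, "dz": 0, "claw": 4}]}}

```text
time: 12.35
tool_pos: [0.4574, -0.0555, 0.1598]
ee_rot: [-3.129, -0.278, 0.0]
wrist_force: [-0.2, -3.4, -0.9]
finger_gap: 0.467
grasp_force: 1.4
```

Emit:
{"method": "servo_tool", "body": {"series": [{"rx": 0, "ry": 0, "rz": 0.25, "dx": 0.0001, "dy": -0.046, "dz": 0, "claw": 4}, {"rx": 0, "ry": 0, "rz": 0.25, "dx": 0.0001, "dy": -0.046, "dz": 0, "claw": 4}, {"rx": 0, "ry": 0, "rz": 0.25, "dx": 0.0001, "dy": -0.046, "dz": 0, "claw": 4}, {"rx": 0, "ry": 0, "rz": 0.25, "dx": 0.0001, "dy": -0.046, "dz": 0, "claw": 4}]}}

```text
time: 12.75
tool_pos: [0.4571, -0.0536, 0.1599]
ee_rot: [-3.132, -0.25, 0.0]
wrist_force: [-0.7, -2.9, 0.1]
finger_gap: 0.467
grasp_force: 1.4
```

Emit:
{"method": "servo_tool", "body": {"series": [{"rx": 0, "ry": 0, "rz": 0.25, "dx": 0.0001, "dy": -0.046, "dz": 0, "claw": 4}, {"rx": 0, "ry": 0, "rz": 0.25, "dx": 0.0001, "dy": -0.046, "dz": 0, "claw": 4}, {"rx": 0, "ry": 0, "rz": 0.25, "dx": 0.0001, "dy": -0.046, "dz": 0, "claw": 4}, {"rx": 0, "ry": 0, "rz": 0.25, "dx": 0.0001, "dy": -0.046, "dz": 0, "claw": 4}]}}

```text
time: 13.15
tool_pos: [0.4569, -0.0518, 0.1599]
ee_rot: [-3.134, -0.223, 0.0]
wrist_force: [-1.1, -3.2, 0.7]
finger_gap: 0.465
grasp_force: 1.5
```

Emit:
{"method": "servo_tool", "body": {"series": [{"rx": 0, "ry": 0, "rz": 0.25, "dx": 0.0001, "dy": -0.046, "dz": 0, "claw": 4}, {"rx": 0, "ry": 0, "rz": 0.25, "dx": 0.0001, "dy": -0.046, "dz": 0, "claw": 4}, {"rx": 0, "ry": 0, "rz": 0.25, "dx": 0.0001, "dy": -0.046, "dz": 0, "claw": 4}, {"rx": 0, "ry": 0, "rz": 0.25, "dx": 0.0001, "dy": -0.046, "dz": 0, "claw": 4}]}}

```text
time: 13.55
tool_pos: [0.4566, -0.05, 0.1599]
ee_rot: [-3.135, -0.196, 0.0]
wrist_force: [-1.9, -3.6, -0.7]
finger_gap: 0.467
grasp_force: 1.5
```

Emit:
{"method": "servo_tool", "body": {"series": [{"rx": 0, "ry": 0, "rz": 0.25, "dx": 0.0001, "dy": -0.046, "dz": 0, "claw": 4}, {"rx": 0, "ry": 0, "rz": 0.25, "dx": 0.0001, "dy": -0.046, "dz": 0, "claw": 4}, {"rx": 0, "ry": 0, "rz": 0.25, "dx": 0.0001, "dy": -0.046, "dz": 0, "claw": 4}, {"rx": 0, "ry": 0, "rz": 0.25, "dx": 0.0001, "dy": -0.046, "dz": 0, "claw": 4}]}}

```text
time: 13.95
tool_pos: [0.4564, -0.0482, 0.1599]
ee_rot: [-3.137, -0.168, 0.0]
wrist_force: [-1.6, -3.6, -0.5]
finger_gap: 0.469
grasp_force: 1.5
```

Emit:
{"method": "servo_tool", "body": {"series": [{"rx": 0, "ry": 0, "rz": 0.25, "dx": 0.0001, "dy": -0.046, "dz": 0, "claw": 4}, {"rx": 0, "ry": 0, "rz": 0.25, "dx": 0.0001, "dy": -0.046, "dz": 0, "claw": 4}, {"rx": 0, "ry": 0, "rz": 0.25, "dx": 0.0001, "dy": -0.046, "dz": 0, "claw": 4}, {"rx": 0, "ry": 0, "rz": 0.25, "dx": 0.0001, "dy": -0.046, "dz": 0, "claw": 4}]}}

```text
time: 14.35
tool_pos: [0.4563, -0.0466, 0.1599]
ee_rot: [3.138, 0.141, 0.0]
wrist_force: [-1.4, -6.4, -1.5]
finger_gap: 0.463
grasp_force: 3.2
```

Emit:
{"method": "servo_tool", "body": {"series": [{"rx": 0, "ry": 0, "rz": 0.15, "dx": 0, "dy": -0.03, "dz": 0, "claw": 4}, {"rx": 0, "ry": 0, "rz": 0, "dx": 0, "dy": 0, "dz": 0, "claw": 4}]}}

```text
time: 14.55
tool_pos: [0.4563, -0.0464, 0.1599]
ee_rot: [3.138, 0.136, 0.0]
wrist_force: [-1.1, -6.5, -1.5]
finger_gap: 0.465
grasp_force: 3.2
```

```bash
python3 -c "
from h import *
rep()"
```

```text
t 14.55 p [ 0.4563 -0.0464  0.1599] r 0.1041 ang 184.92 yhead 274.98 want 274.9 tilt [ 0. -0. -1.] Ftan 6.39 Frad 1.68 Fz -1.45 gap 0.4652205564969622
```

Emit:
{"method": "servo_tool", "body": {"series": [{"rx": 0, "ry": 0, "rz": 0.15, "dx": 0, "dy": -0.03, "dz": 0, "claw": 4}, {"rx": 0, "ry": 0, "rz": 0.1, "dx": 0, "dy": -0.02, "dz": 0, "claw": 4}, {"rx": 0, "ry": 0, "rz": 0, "dx": 0, "dy": 0, "dz": 0, "claw": 4}]}}

```text
time: 14.85
tool_pos: [0.4563, -0.0462, 0.1599]
ee_rot: [3.138, 0.129, 0.0]
wrist_force: [-1.3, -7.9, -1.4]
finger_gap: 0.471
grasp_force: 3.9
```

Emit:
{"method": "servo_tool", "body": {"series": [{"rx": 0, "ry": 0, "rz": 0.1, "dx": 0, "dy": -0.05, "dz": 0, "claw": 4}, {"rx": 0, "ry": 0, "rz": 0.1, "dx": 0, "dy": -0.05, "dz": 0, "claw": 4}, {"rx": 0, "ry": 0, "rz": 0, "dx": 0, "dy": 0, "dz": 0, "claw": 4}]}}

```text
time: 15.15
tool_pos: [0.4562, -0.0454, 0.1599]
ee_rot: [3.138, 0.123, 0.0]
wrist_force: [-0.5, -10.1, -1.3]
finger_gap: 0.471
grasp_force: 5.1
```

Emit:
{"method": "servo_tool", "body": {"series": [{"rx": 0, "ry": 0, "rz": 0, "dx": 0, "dy": -0.05, "dz": 0, "claw": 4}, {"rx": 0, "ry": 0, "rz": 0, "dx": 0, "dy": -0.06, "dz": 0, "claw": 4}, {"rx": 0, "ry": 0, "rz": 0, "dx": 0, "dy": 0, "dz": 0, "claw": 4}]}}

```text
time: 15.45
tool_pos: [0.4561, -0.0447, 0.1599]
ee_rot: [3.138, 0.123, -0.0]
wrist_force: [-1.6, -12.6, -0.8]
finger_gap: 0.467
grasp_force: 6.6
```

```bash
python3 -c "
from h import *
rep()"
```

```text
t 15.45 p [ 0.4561 -0.0447  0.1599] r 0.1042 ang 183.98 yhead 274.48 want 274.0 tilt [-0.    -0.001 -1.   ] Ftan 12.45 Frad 2.46 Fz -0.85 gap 0.46738371883471214
```

Emit:
{"method": "servo_tool", "body": {"series": [{"rx": 0, "ry": 0, "rz": 0, "dx": 0, "dy": -0.04, "dz": 0, "claw": 4}, {"rx": 0, "ry": 0, "rz": 0, "dx": 0, "dy": -0.04, "dz": 0, "claw": 4}, {"rx": 0, "ry": 0, "rz": 0, "dx": 0, "dy": 0, "dz": 0, "claw": 4}, {"rx": 0, "ry": 0, "rz": 0, "dx": 0, "dy": 0, "dz": 0, "claw": 4}]}}

```text
time: 15.85
tool_pos: [0.4559, -0.0443, 0.1599]
ee_rot: [3.137, 0.122, -0.001]
wrist_force: [-0.5, -15.4, -2.0]
finger_gap: 0.469
grasp_force: 7.9
```

Emit:
{"method": "servo_tool", "body": {"series": [{"rx": 0, "ry": 0, "rz": 0, "dx": 0, "dy": 0, "dz": 0, "claw": 4}, {"rx": 0, "ry": 0, "rz": 0, "dx": 0, "dy": 0, "dz": 0, "claw": 4}, {"rx": 0, "ry": 0, "rz": 0, "dx": 0, "dy": 0, "dz": 0, "claw": 4}, {"rx": 0, "ry": 0, "rz": 0, "dx": 0, "dy": 0, "dz": 0, "claw": 4}, {"rx": 0, "ry": 0, "rz": 0, "dx": 0, "dy": 0, "dz": 0, "claw": 4}, {"rx": 0, "ry": 0, "rz": 0, "dx": 0, "dy": 0, "dz": 0, "claw": 4}, {"rx": 0, "ry": 0, "rz": 0, "dx": 0, "dy": 0, "dz": 0, "claw": 4}, {"rx": 0, "ry": 0, "rz": 0, "dx": 0, "dy": 0, "dz": 0, "claw": 4}, {"rx": 0, "ry": 0, "rz": 0, "dx": 0, "dy": 0, "dz": 0, "claw": 4}, {"rx": 0, "ry": 0, "rz": 0, "dx": 0, "dy": 0, "dz": 0, "claw": 4}]}}

```text
time: 16.85
tool_pos: [0.4559, -0.0443, 0.1599]
ee_rot: [3.137, 0.122, -0.0]
wrist_force: [-1.1, -15.6, -1.4]
finger_gap: 0.471
grasp_force: 7.9
```

```bash
python3 -c "
from h import *
rep()"
```

```text
t 16.85 p [ 0.4559 -0.0443  0.1599] r 0.1043 ang 183.73 yhead 274.46 want 273.7 tilt [-0.    -0.002 -1.   ] Ftan 15.45 Frad 2.12 Fz -1.36 gap 0.4706573995612543
```

Emit:
{"method": "servo_tool", "body": {"series": [{"rx": 0, "ry": 0, "rz": 0, "dx": 0, "dy": 0.06, "dz": 0, "claw": 4}, {"rx": 0, "ry": 0, "rz": 0, "dx": 0, "dy": 0, "dz": 0, "claw": 4}, {"rx": 0, "ry": 0, "rz": 0, "dx": 0, "dy": 0, "dz": 0, "claw": 4}, {"rx": 0, "ry": 0, "rz": 0, "dx": 0, "dy": 0, "dz": 0, "claw": 4}, {"rx": 0, "ry": 0, "rz": 0, "dx": 0, "dy": 0, "dz": 0, "claw": 4}, {"rx": 0, "ry": 0, "rz": 0, "dx": 0, "dy": 0, "dz": 0, "claw": 4}, {"rx": 0, "ry": 0, "rz": 0, "dx": 0, "dy": 0, "dz": 0, "claw": 4}, {"rx": 0, "ry": 0, "rz": 0, "dx": 0, "dy": 0, "dz": 0, "claw": 4}, {"rx": 0, "ry": 0, "rz": 0, "dx": 0, "dy": 0, "dz": 0, "claw": 4}, {"rx": 0, "ry": 0, "rz": 0, "dx": 0, "dy": 0, "dz": 0, "claw": 4}]}}

```text
time: 17.85
tool_pos: [0.456, -0.0445, 0.1599]
ee_rot: [3.138, 0.123, -0.001]
wrist_force: [-1.8, -13.1, -1.6]
finger_gap: 0.467
grasp_force: 6.5
```

Emit:
{"method": "servo_tool", "body": {"series": [{"rx": 0, "ry": 0, "rz": 0, "dx": 0, "dy": 0.05, "dz": 0, "claw": 4}, {"rx": 0, "ry": 0, "rz": 0, "dx": 0, "dy": 0.05, "dz": 0, "claw": 4}, {"rx": 0, "ry": 0, "rz": 0, "dx": 0, "dy": 0.05, "dz": 0, "claw": 4}, {"rx": 0, "ry": 0, "rz": 0, "dx": 0, "dy": 0.05, "dz": 0, "claw": 4}, {"rx": 0, "ry": 0, "rz": 0, "dx": 0, "dy": 0.05, "dz": 0, "claw": 4}, {"rx": 0, "ry": 0, "rz": 0, "dx": 0, "dy": 0.05, "dz": 0, "claw": 4}, {"rx": 0, "ry": 0, "rz": 0, "dx": 0, "dy": 0.05, "dz": 0, "claw": 4}, {"rx": 0, "ry": 0, "rz": 0, "dx": 0, "dy": 0.05, "dz": 0, "claw": 4}, {"rx": 0, "ry": 0, "rz": 0, "dx": 0, "dy": 0.1, "dz": 0, "claw": 4}, {"rx": 0, "ry": 0, "rz": 0, "dx": 0, "dy": 0.2, "dz": 0, "claw": 4}, {"rx": 0, "ry": 0, "rz": 0, "dx": 0, "dy": 0.3, "dz": 0, "claw": 4}, {"rx": 0, "ry": 0, "rz": 0, "dx": 0, "dy": 0.3, "dz": 0, "claw": 4}, {"rx": 0, "ry": 0, "rz": 0, "dx": 0, "dy": 0, "dz": 0, "claw": 4}, {"rx": 0, "ry": 0, "rz": 0, "dx": 0, "dy": 0, "dz": 0, "claw": 4}]}}

```text
time: 19.25
tool_pos: [0.457, -0.0563, 0.1599]
ee_rot: [-3.139, -0.125, 0.0]
wrist_force: [-0.5, 0.4, 0.3]
finger_gap: 0.468
grasp_force: 0.0
```

```bash
python3 -c "
from h import *
rep()"
```

```text
t 19.25 p [ 0.457  -0.0563  0.1599] r 0.1047 ang 190.36 yhead 274.55 want 280.4 tilt [-0.  0. -1.] Ftan -0.47 Frad 0.4 Fz 0.3 gap 0.4676269537407994
```

Emit:
{"method": "servo_tool", "body": {"series": [{"rx": 0, "ry": 0, "rz": 0, "dx": 0, "dy": 0, "dz": -1, "claw": 4}, {"rx": 0, "ry": 0, "rz": 0, "dx": 0, "dy": 0, "dz": -2, "claw": 4}, {"rx": 0, "ry": 0, "rz": 0, "dx": 0, "dy": 0, "dz": -3, "claw": 4}, {"rx": 0, "ry": 0, "rz": 0, "dx": 0, "dy": 0, "dz": -3, "claw": 4}, {"rx": 0, "ry": 0, "rz": 0, "dx": 0, "dy": 0, "dz": -3, "claw": 4}, {"rx": 0, "ry": 0, "rz": 0, "dx": -1.5, "dy": 0, "dz": -2, "claw": 4}, {"rx": 0, "ry": 0, "rz": 0, "dx": -1.5, "dy": 0, "dz": 0, "claw": 4}, {"rx": 0, "ry": 0, "rz": 0, "dx": -1.5, "dy": 0, "dz": 0, "claw": 4}, {"rx": 0, "ry": 0, "rz": 0, "dx": -1.5, "dy": 0, "dz": 0, "claw": 4}, {"rx": 0, "ry": 0, "rz": 0, "dx": 0, "dy": 0, "dz": 0, "claw": 4}]}}

```text
time: 20.25
tool_pos: [0.396, -0.0609, 0.3005]
ee_rot: [3.138, 0.125, -0.0]
wrist_force: [1.1, -0.5, 0.4]
finger_gap: 0.465
grasp_force: 0.0
```

```bash
python3 - <<'E'
from h import *
rep();c=read_camera('top');cv2.imwrite('pics/top2.png',cv2.resize(c['image'][150:280,240:400,::-1],(738,600),interpolation=cv2.INTER_CUBIC))
c=read_camera('side');cv2.imwrite('pics/side2.png',c['image'][:,:,::-1])
E
```

```text
t 20.25 p [ 0.396  -0.0609  0.3005] r 0.1657 ang 188.13 yhead 274.56 want 278.1 tilt [ 0.    -0.001 -1.   ] Ftan 0.65 Frad -1.01 Fz 0.38 gap 0.4649020082623511
```

View pics/top2.png

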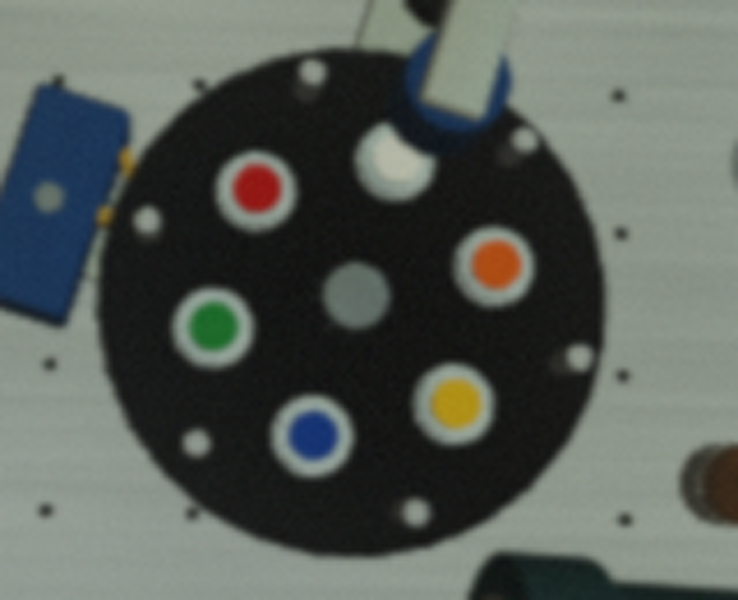

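View pics/side2.png

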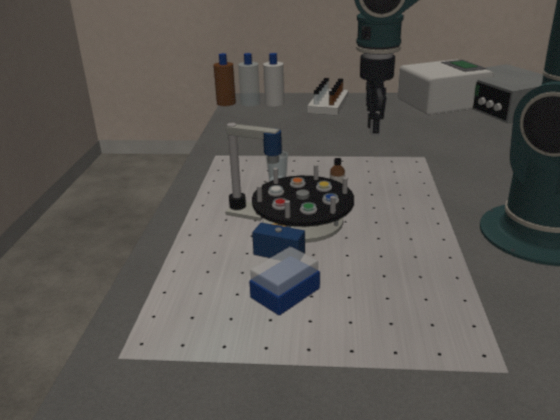

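The final pictures show the pegs at (147,220), (196,443) and (416,512), which puts the carousel near 59°, where the stop was felt. The gripper is clear, and the bottle, beaker and tip box are still standing.

```bash
python3 -c "
from rig import close_job
print(close_job())"
```

```text
the job is handed in; nothing more can be done
None
```

The carousel is one station on, resting against the catch after a lean of over a second (about 15.5 N at the peg, an estimated 12 N on the catch), with the bottle, beaker and tip box untouched; the job is handed in at about 20 s, and no verdict was returned.

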